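Cull the overlong mount and press the plate home on its hidden pin

ROBOT

A 6-joint arm with a two-finger parallel gripper is mounted at the origin on a cart in front of the work surface, level with it; the furniture and walls round the work are solid. World frame = base frame: x ahead of the robot, y to its left, z up, the work surface at z = 0. Lengths are in m, angles in degrees, forces in N, time in s.
With the tool pointing down it reaches from about 0.375 to 0.9 m from the base axis. Payload 3.1 kg.
Tool frame: the origin (TCP) lies at the very end of the fingers, on their centre line; the grasp point (between the pads) lies 19 mm behind it (grip_point_offset is the distance from the TCP to the grasp point, in m); y points along the fingers, x is the direction in which the jaws open and shut, and the axes are right-handed (so a half turn about y gives the same grasp; the last joint's range is limited). The gripper opens to 87 mm and grips with 3 to 60 N. Pads are 19 mm wide; open, the fingers measure 117 mm over their backs; the gripper's body (75 mm by 190 mm) begins 51 mm behind the grasp point.
Start: joints at [-86.946, 30.224, 82.088, -0, 67.689, -10.227], TCP at [0.144, -0.608, 0.223] pointing down, gripper open.
Joint ranges: [-176.69, 176.69], [-43.24, 126.21], [12.49, 139.97], [-82, 262], [0, 151.66], [-163.58, 163.58]. Speed limits (degrees/s): [159.86, 159.86, 180, 180, 180, 180].

INTERFACE

Orientations are given as a 3x3 rotation matrix whose columns are the frame's x, y, z axes.
In Python, from rig import * gives the robot as it stands.
- The arm moves only by the tool send_rows, never from a script. Its argument "moves" is text: rows parted by semicolons, each of 5 numbers parted by spaces: the finger opening in mm, from 0 to 87, then the shift along the tool's x, y, z in mm, then the turn about the tool's y in degrees. In form: fingers dx dy dz yaw; .... A call has 1 to 20 rows; each row shifts and turns the commanded pose from where the row before left it, along the tool's axes as they then stand; what a row does not reach is not made up. A row lasts 1/12 s, in which the tool goes at most 41.7 mm and 7.16 degrees, less where a joint would pass 70% of its speed; a pose out of reach is approached as far as the arm can. A call is refused whole if a number of a shift passes 41.7 or a number of a turn 7.16, either way. A call with a gripper value outside its range is refused whole. The fingers move at their own pace and stop on an object; the grip force is fixed at half the most. Time passes only in rows, so rows that do not move let the fingers close. It gives the time, the measured TCP pose, the force and the opening at its end, in the units of the state.
- read_state(): the state, without advancing time (a new reading comes with each control period).
- capture(name): name is "side" or "top" or "wrist"; returns a dict with "image" (480x640x3 uint8, blue, green, red), "z_map" (480x640 float32, m along the optical axis (not along the pixel's ray), 0 where there is no reading), "mtx" (3x3 intrinsics, pixels), "distortion" ([k1, k2, p1, p2, k3] as OpenCV has them; the pictures are not rectified), "origin" and "rotation" of the camera in the world; the wrist camera has in their place "tool_from_camera" (4x4, takes a point from camera to tool coordinates, whose origin is the TCP and whose axes are the tool frame's). Camera axes: x right, y up, looking along -z (the intrinsics and any distortion apply to the point x, -y, -z); pixel columns grow to the right and rows downward; lengths in m; the calibration is good to about 2 mm. A picture is of the moment at which its call begins: read the wrist's pose just before it.
- hand_in(): hands the job in, once; it reports no verdict.
Trained networks look in a picture, given as the dict that the camera call returned (one of the last four; its "shot" number tells which), for a name from the list of things; names that differ only in an ending like _2 or _b are one class to them, and where a whole thing is asked for, a point or a joint stands for the part that bears it (a point fixed in the world has none). Each returns a list of dicts, best first, with "p" (0 to 1); they miss things now and then, are a little off and sometimes report something else, mostly with a low value. They report only what shows in the picture. A call takes as long as a camera call. They do not tell look-alikes from the thing itself.
- search_frame(picture, name): "bbox" ([left, top, right, bottom] in pixels, round what is visible of it).
- masks_of(picture, name): "region" (480x640 bool, what is visible of it) and "bbox" ([left, top, right, bottom] in pixels, round what is visible of it).
- mark_of(picture, name): "pixel" ([row, column] in pixels: a listed point, or the origin of a listed thing).
The state is a dict: "time_s": time; "joint_positions": joint angles; "qvel": joint speeds; "tau": joint torques, N m; "position": TCP position; "tcp_rot": TCP orientation; "force": force on the tool from outside, world axes, zero at the start; "moment": the same for the moment, N m; "opening": opening from 0.0 (shut) to 1.0 (fully open).
Only numpy, scipy, OpenCV 4.12 (cv2) and the standard library are available. Lean on these libraries where they do the work, as an engineer would, in place of code of your own. Each camera call takes 0.05 s, during which the arm holds its last target. There are 200 camera calls.

TASK

One of the four mounts in the sprung jig is too tall: take it out and stand it upright in the steel tray, leaving the other three in their nests. Then pick up the pressure plate by its grip bar, bring it square over the jig, find the locating pin hidden beneath it so that the plate drops on, and press it down until the sprung bed is home. Finish holding the plate pressed down; do not let go, and leave the things standing around the work where they are.

Things in the scene. Friction and masses are not known exactly. Their poses are not given: they have to be found in the camera images.
- jig: fixed sprung jig: dark steel base 160 x 160 x 8 mm carrying an aluminium bed 130 x 130 mm, its top 25 mm above the worktop. Origin at the centre of the base's underside, on the worktop; z up, x, y along its edges. Four square nests, 33 mm wide, 4 mm deep, at x = +-30, y = +-30 mm. To grip a mount there is most room for fingers along the line at right angles to that from the mount to the jig's centre.
- pin_line (a point): middle of the slot that runs along the jig's x, 52 mm above the worktop, at pin-top height; axes as the jig's. A fixed upright steel locating pin, 12 mm diameter, top 5 mm tapered to 6 mm across, stands in the slot at y = 0 and anywhere from x = -12 to +12 mm (not given; feel or look for it). Its top is 9 mm above the tops of the short mounts.
- bed (a joint): travel of the sprung bed in m: 0 up (at the start), 0.008 fully down on its stop. A pressed bed comes back up. It stays up under the mounts and the weight of the plate, then takes about 2 N more to start and 10 N to reach the stop.
- mount_a: round black metallographic mount, a cylinder of 30 mm diameter and 22 mm height with a small steel section set in its top face. Origin at the centre of its underside, z up. At the start it stands in one of the jig's four nests (which one varies), its underside 21 mm and its top 43 mm above the worktop.
- mount_b: round black metallographic mount, a cylinder of 30 mm diameter and 22 mm height with a small steel section set in its top face. Origin at the centre of its underside, z up. At the start it stands in one of the jig's four nests (which one varies), its underside 21 mm and its top 43 mm above the worktop.
- mount_c: round black metallographic mount, a cylinder of 30 mm diameter and 22 mm height with a small steel section set in its top face. Origin at the centre of its underside, z up. At the start it stands in one of the jig's four nests (which one varies), its underside 21 mm and its top 43 mm above the worktop.
- mount_d: round black metallographic mount, a cylinder of 30 mm diameter and 32 mm height with a small steel section set in its top face. Origin at the centre of its underside, z up. At the start it stands in one of the jig's four nests (which one varies), its underside 21 mm and its top 53 mm above the worktop. This is the overlong one, 10 mm taller than the others; with it in place the plate cannot go home.
- plate: loose square aluminium pressure plate, 116 x 116 x 8 mm, about 0.3 kg, lying right way up on the worktop. Origin at the centre of its underside, z up, x, y along its edges. On its centre stands a round boss (38 mm diameter, up to 26 mm above the underside) with the grip bar on top. Any of the four square orientations on the jig is right.
- plate_grip (a point): middle of the plate's black grip bar, 40 mm above the plate's underside: 14 mm thick along the plate's x, 46 mm long along its y, from 26 to 54 mm above the underside.
- plate_socket (a point): mouth of the blind round socket at the centre of the plate's underside: 16 mm wide, 22 mm deep. Brought down on the jig the underside first meets the pin's top, 52 mm above the worktop; where socket and pin meet, it drops to rest on the short mounts at 43 mm; with the bed pressed home it is at 35 mm.
- tray: fixed pressed-steel tray, 190 mm along its x, 270 mm along its y, rim 18 mm high. Origin at the centre of its underside, z up. The flat inner floor, 2 mm above the origin, reaches 80 mm either way along x and 120 mm along y.
- paste_pot: bystander: small white and red pot with a lid, 58 mm diameter, 50 mm high, origin at the centre of its underside.
- clay_block: bystander: block of levelling clay 33 x 61 x 22 mm, origin at the centre of its underside.
- timer: bystander: small white bench timer 64 x 64 x 18 mm, origin at the centre of its underside.
Things that resemble listed ones, but are neither listed nor needed, are in the scene too. Leave any blue or brown look-alike of the mount_d alone.

How it is judged (in metres and radians):
On the way, in this order (a step that is already met when the one before it is completed fails the run):
1. the overlong mount stands released in the tray (x of mount_d in the frame of tray between -0.08 and 0.08 m and y of mount_d in the frame of tray between -0.12 and 0.12 m and z of mount_d in the frame of tray below 0.006 m and angle between mount_d's own z axis and vertical below 0.2 rad and contact force between the fingers and mount_d below 0.05 N and linear speed of mount_d below 0.02 m/s), for 0.2 s.
2. the plate has dropped onto the pin and lies level on the short mounts or lower (x of plate in the frame of jig between -0.017 and 0.017 m and y of plate in the frame of jig between -0.004 and 0.004 m and angle between plate's own z axis and vertical below 0.08 rad and (angle between the x axis of plate and the x axis of jig, either way round below 0.15 rad or angle between the x axis of plate and the y axis of jig, either way round below 0.15 rad) and z of plate in the frame of jig below 0.046 m), for 0.1 s.
At the end, for the whole second after the job is handed in: Tall mount upright (0.2 rad), released, on the tray floor; other three upright in their nests; plate over the pin (4 mm across the slot), level (0.08 rad), square to the jig (0.15 rad, any of four ways), underside below 38 mm, bed down over 6 of 8 mm, at rest, fingers still on it (over 3 N) (all of step 1 and x of plate in the frame of jig between -0.017 and 0.017 m and y of plate in the frame of jig between -0.004 and 0.004 m and angle between plate's own z axis and vertical below 0.08 rad and (angle between the x axis of plate and the x axis of jig, either way round below 0.15 rad or angle between the x axis of plate and the y axis of jig, either way round below 0.15 rad) and z of plate in the frame of jig below 0.038 m and value of joint bed above 0.006 m and linear speed of plate below 0.02 m/s and contact force between the fingers and plate above 3 N and distance of each of mount_a, mount_b, mount_c from where it was at the start of the episode below 0.014 m and angle between each of mount_a, mount_b, mount_c's own z axis and vertical below 0.1 rad); the arm keeps its last pose, push and grip.
It fails at once if a bystander is moved by more than 20 mm (distance of any of paste_pot, clay_block, timer from where it was at the start of the episode above 0.02 m).
It fails at once if a good mount is taken out of its nest (distance of any of mount_a, mount_b, mount_c from where it was at the start of the episode above 0.02 m).
It also fails if it takes over 64 s, if anything falls off the work surface, if the arm or the gripper's body presses on something with over 40 N, if the wrist force passes 120 N, or if a joint passes its speed limit or range.

## Working session

There is one attempt and no reset: what is moved stays moved. The work goes in short steps, Python scripts to look and compute and a tool call to move; the robot and the scene stay as the last step left them, time stands still between calls to the robot, and variables do not carry over. Pictures are saved under pics/ and viewed, about 8 in all and at most 12, crops included, and the job is handed in when it is done.

Besides the shell and the picture viewer there is one more tool, called after "Call:" as name(argument=value, ...) on one line, values as JSON. send_rows: Moves the arm, as the interface text tells. Its arguments: {"type":"object","properties":{"moves":{"type":"string"}},"required":["moves"]}

```bash
mkdir -p pics; cat > h.py <<'E'
from rig import *
import numpy as np, cv2
def campose(c, st=None):
    if 'origin' in c: return np.array(c['origin']),np.array(c['rotation'])
    T=np.array(c['tool_from_camera']);R=np.array(st['tcp_rot']);p=np.array(st['position'])
    return R@T[:3,3]+p, R@T[:3,:3]
def world(c,px,st=None,z=None):
    """px: Nx2 (u,v). z: plane height, else uses z_map"""
    o,R=campose(c,st); px=np.atleast_2d(np.array(px,float))
    n=cv2.undistortPoints(px.reshape(-1,1,2),np.array(c['mtx']),np.array(c['distortion'])).reshape(-1,2)
    d=np.c_[n[:,0],-n[:,1],-np.ones(len(n))]@R.T
    if z is None:
        k=c['z_map'][px[:,1].astype(int),px[:,0].astype(int)]
    else: k=(z-o[2])/d[:,2]
    return o+d*k[:,None]
E
python3 - <<'E'
from h import *
np.set_printoptions(precision=3,suppress=True)
s=read_state();print(s['position'],s['tcp_rot'],s['force'],s['opening'])
for n in('top','side'):
    c=capture(n);cv2.imwrite(f'pics/{n}0.png',c['image']);print(n,c['origin'])
    for k in ['jig','mount_a','mount_d','plate','plate_grip','tray','pin_line','paste_pot','clay_block','timer']:
        m=mark_of(c,k)[:6]
        print(k,[(round(q['p'],2),np.round(q['pixel'][::-1]),world(c,q['pixel'][::-1])[0]) for q in m])
E
```

```text
[ 0.144 -0.608  0.222] [[ 0.23  -0.     0.973]
 [-0.973  0.002  0.23 ]
 [-0.002 -1.     0.   ]] [-0.261 -0.462  0.728] 1.0012141917792758
top [ 0.328 -0.03   1.332]
jig [(0.98, array([302., 268.]), array([ 0.541, -0.027,  0.028]))]
mount_a [(0.7, array([170., 268.]), array([0.544, 0.297, 0.001])), (0.6, array([285., 252.]), array([0.577, 0.013, 0.046])), (0.55, array([246., 273.]), array([0.528, 0.107, 0.035])), (0.53, array([314., 279.]), array([ 0.512, -0.056,  0.047])), (0.48, array([310., 322.]), array([ 0.411, -0.045,  0.035])), (0.45, array([312., 256.]), array([ 0.568, -0.052,  0.045]))]
mount_d [(0.7, array([170., 268.]), array([0.544, 0.297, 0.001])), (0.6, array([285., 252.]), array([0.577, 0.013, 0.046])), (0.55, array([246., 273.]), array([0.528, 0.107, 0.035])), (0.53, array([314., 279.]), array([ 0.512, -0.056,  0.047])), (0.48, array([310., 322.]), array([ 0.411, -0.045,  0.035])), (0.45, array([312., 256.]), array([ 0.568, -0.052,  0.045]))]
plate [(0.63, array([415., 292.]), array([ 0.48 , -0.292,  0.055]))]
plate_grip [(0.71, array([413., 295.]), array([ 0.475, -0.2
[... 1541 characters left out ...]
rray([ 0.67 , -0.207,  0.01 ]))]
plate_grip [(0.61, array([389., 205.]), array([ 0.481, -0.265,  0.045]))]
tray [(0.88, array([290., 369.]), array([0.536, 0.304, 0.002])), (0.72, array([313., 202.]), array([ 0.659, -0.216,  0.049]))]
pin_line [(0.73, array([340., 240.]), array([ 0.546, -0.022,  0.05 ]))]
paste_pot [(0.8, array([308., 220.]), array([ 0.667, -0.202,  0.008])), (0.53, array([387., 216.]), array([ 0.484, -0.272,  0.013])), (0.19, array([387., 204.]), array([ 0.486, -0.266,  0.048]))]
clay_block [(0.63, array([312., 203.]), array([ 0.659, -0.208,  0.049]))]
timer [(0.72, array([340., 264.]), array([0.533, 0.026, 0.023])), (0.71, array([194., 280.]), array([0.771, 0.148, 0.015]))]
```

```bash
python3 - <<'E'
from h import *
a=cv2.imread('pics/top0.png');b=cv2.imread('pics/side0.png')
cv2.imwrite('pics/t1.png',cv2.resize(a[150:350,110:490],(798,420),interpolation=cv2.INTER_CUBIC))
cv2.imwrite('pics/s1.png',cv2.resize(b[170:340,170:460],(800,469),interpolation=cv2.INTER_CUBIC))
E
```

```text
(no output)
```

View pics/t1.png

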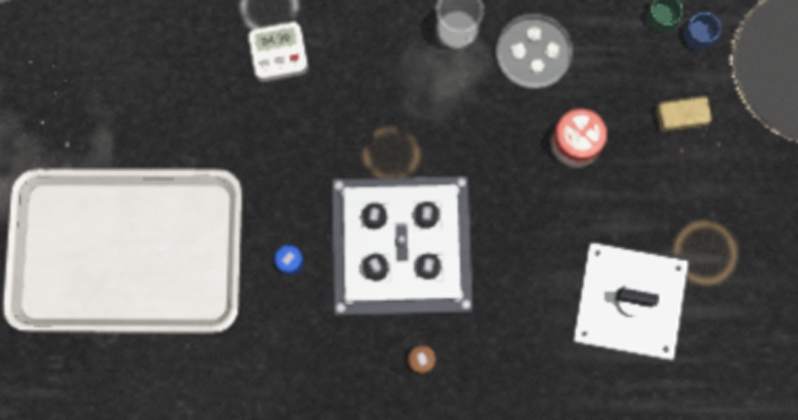

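View pics/s1.png

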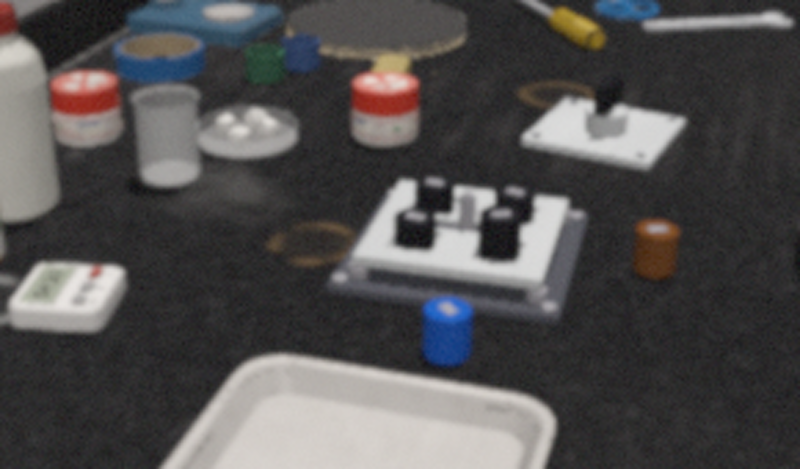

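The top picture shows the jig at about (402,245) in the crop, with the tray to the left and the plate to the right. The side picture shows that the tall mount is the one nearest the robot on the left, at (375,266) in the top crop. First I turn the tool towards a yaw of 45°.

Call:
send_rows(moves="60 0 0 0 -7.16;60 0 0 0 -7.16;60 0 0 0 -7.16;60 0 0 0 -7.16;60 0 0 0 -7.16;60 0 0 0 -7.16;60 0 0 0 -7.16;60 0 0 0 -7.16;60 0 0 0 -7.16;60 0 0 0 -7.16;60 0 0 0 -7.16;60 0 0 0 -7.16;60 0 0 0 -7.16;60 0 0 0 -7.16;60 0 0 0 -7.16;60 0 0 0 -7.16;60 0 0 0 -7")

```text
time_s: 2.52
position: [0.1436, -0.6083, 0.2226]
tcp_rot: [[0.705, 0.0, -0.709], [0.709, 0.0, 0.705], [0.0, -1.0, -0.0]]
force: [-0.2, -0.6, -0.9]
opening: 0.688
```

```bash
cat >> h.py <<'E'
def yaw(s): R=np.array(s['tcp_rot']); return np.degrees(np.arctan2(R[1,0],R[0,0]))
def goto(p,y=None):
    s=read_state();R=np.array(s['tcp_rot']);d=(np.array(p)-s['position'])*1000
    print('t',round(s['time_s'],2),'pos',np.round(s['position'],4),'yaw',round(yaw(s),1),'F',np.round(s['force'],1),'op',round(s['opening']*87,1))
    print('tool shift mm',np.round(R.T@d,1),'turn',None if y is None else round(yaw(s)-y,1))
E
python3 -c "
from h import *
goto([0.47,-0.02,0.25],45)
c=capture('wrist');print(c['tool_from_camera'])"
```

```text
t 2.52 pos [ 0.1436 -0.6083  0.2226] yaw 45.2 F [-0.2 -0.6 -0.9] op 59.9
tool shift mm [647.4 -27.4 183. ] turn 0.2
[[ 9.99999889e-01 -4.66850306e-04  5.55831448e-05 -1.66839445e-04]
 [ 1.75778695e-04  2.61606856e-01 -9.65174503e-01 -1.62405032e-01]
 [ 4.36051081e-04  9.65174406e-01  2.61606909e-01  7.27486570e-02]
 [ 0.00000000e+00  0.00000000e+00  0.00000000e+00  1.00000000e+00]]
```

Call:
send_rows(moves="60 20 -1.5 5 0;60 38 -1.5 9.5 0;60 38 -1.5 9.5 0;60 38 -1.5 9.5 0;60 38 -1.5 9.5 0;60 38 -1.5 9.5 0;60 38 -1.5 9.5 0;60 38 -1.5 9.5 0;60 38 -1.5 9.5 0;60 38 -1.5 9.5 0;60 38 -1.5 9.5 0;60 38 -1.5 9.5 0;60 38 -1.5 9.5 0;60 38 -1.5 9.5 0;60 38 -1.5 9.5 0;60 38 -1.5 9.5 0;60 38 -1.5 9.5 0;60 38 -1.5 9.5 0;60 20 -1.5 5 0;60 0 0 0 0")

```text
time_s: 4.23
position: [0.5114, 0.0005, 0.2516]
tcp_rot: [[0.707, 0.003, -0.707], [0.707, 0.001, 0.707], [0.003, -1.0, -0.002]]
force: [-0.9, 0.1, 0.1]
opening: 0.688
```

```bash
python3 - <<'E'
from h import *
np.set_printoptions(precision=4,suppress=True)
goto([0.513,0.006,0.25],45)
s=read_state();c=capture('wrist');cv2.imwrite('pics/w1.png',c['image'])
for k,z in(('mount_d',None),('jig',None),('pin_line',0.052)):
    for q in masks_of(c,k)[:5]: 
        m=q['region'];u,v=np.nonzero(m)[1],np.nonzero(m)[0]
        w=world(c,np.c_[u,v],s); zt=np.percentile(w[:,2],90); t=np.abs(w[:,2]-zt)<.004
        print(k,round(q['p'],2),q['bbox'],'ztop',zt,'topc',(w[t,:2].min(0)+w[t,:2].max(0))/2,w[t,:2].mean(0),np.ptp(w[t,:2],0))
        if k=='jig':
            t=np.abs(w[:,2]-.025)<.0035
            r=cv2.minAreaRect(w[t,:2].astype(np.float32)*1000);print('bed rect',r)
    for q in mark_of(c,k)[:5]: print(k,round(q['p'],2),q['pixel'][::-1],world(c,q['pixel'][::-1],s,z or .0))
E
```

```text
t 4.23 pos [0.5114 0.0005 0.2516] yaw 45.0 F [-0.9  0.1  0.1] op 59.9
tool shift mm [5.  1.6 2.8] turn -0.0
mount_d 0.9 [320.7, 266.1, 349.2, 303.7] ztop 0.04394531480198502 topc [ 0.5776 -0.0507] [ 0.5773 -0.0502] [0.0287 0.0294]
mount_d 0.78 [318.3, 195.7, 343.0, 229.0] ztop 0.05409279227050203 topc [0.5166 0.008 ] [0.5162 0.0081] [0.0293 0.0287]
mount_d 0.74 [280.4, 236.4, 306.7, 264.1] ztop 0.04394801602439054 topc [ 0.5177 -0.0517] [ 0.5177 -0.0512] [0.0283 0.0285]
mount_d 0.62 [357.5, 232.9, 387.7, 263.0] ztop 0.044039063987045886 topc [0.5757 0.01  ] [0.5754 0.0098] [0.0285 0.0282]
mount_d 0.59 [390.8, 136.3, 426.0, 167.1] ztop 0.03321801589819813 topc [0.5275 0.1077] [0.5272 0.1077] [0.0291 0.0293]
mount_d 0.96 [293.2, 247.6] [[ 0.5203 -0.0594  0.    ]]
mount_d 0.96 [331.9, 210.3] [[0.5209 0.0048 0.    ]]
mount_d 0.83 [334.9, 279.6] [[ 0.5844 -0.0529  0.    ]]
mount_d 0.79 [233.3, 173.4] [[ 0.4121 -0.0442  0.    ]]
mount_d 0.61 [369.8, 244.5] [[0.5821 0.0076 0.    ]]
jig 0.61 [239.6, 146.3, 427.8, 309.7] ztop 0.025885899742916475 topc [ 0.547  -0.0216] [ 0.5433 -0.0178] [0.1328 0.133 ]
bed rect ((547.3414306640625, -21.73487091064453), (130.4413604736328, 130.4800262451172), 1.5017976760864258)
jig 0.6 [334.8, 239.2] [[ 0.548  -0.0172  0.    ]]
pin_line 0.7 [238.9, 144.4, 423.6, 310.5] ztop 0.025908713039815734 topc [ 0.547  -0.0216] [ 0.5433 -0.0178] [0.1328 0.133 ]
pin_line 0.59 [333.2, 255.0] [[ 0.5479 -0.0217  0.052 ]]
```

View pics/w1.png

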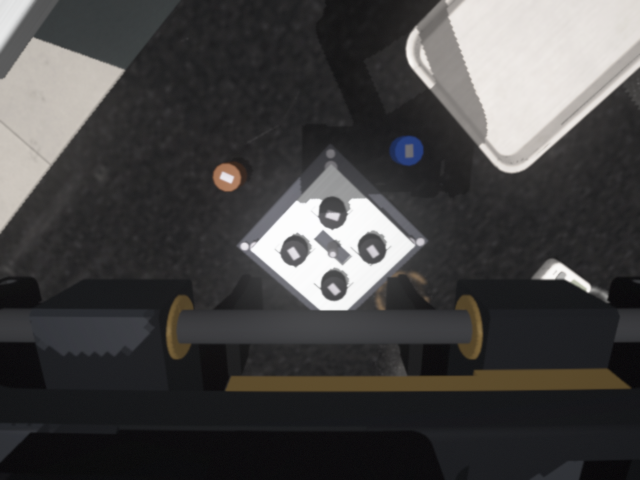

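The wrist picture shows the tall mount at (332,212), measured at (0.517, 0.008) with its top at 54 mm. The pin is visible in the slot near (333,252). The jig centre is about (0.547,-0.0215), yaw 1.5°.

Call:
send_rows(moves="54 9 20 1.5 -1.5;54 0 35 0 0;54 0 35 0 0;54 0 35 0 0;54 0 30 0 0;54 0 25 0 0;54 0 0 0 0;54 0 0 0 0")

```text
time_s: 5.25
position: [0.5135, 0.0038, 0.0703]
tcp_rot: [[0.692, -0.003, -0.722], [0.722, 0.001, 0.692], [-0.002, -1.0, 0.003]]
force: [0.6, 0.5, 0.1]
opening: 0.618
```

```bash
python3 - <<'E'
from h import *
np.set_printoptions(precision=4,suppress=True)
goto([0.5166,0.008,0.029],46.5)
s=read_state();c=capture('wrist');
v,u=np.mgrid[0:480,0:640];px=np.c_[u.ravel(),v.ravel()];w=world(c,px,s)
def near(p,r,z0,z1):
    m=(np.hypot(w[:,0]-p[0],w[:,1]-p[1])<r)&(w[:,2]>z0)&(w[:,2]<z1);return w[m]
a=near([.547,-.0215],.018,.046,.06);print('pin',len(a),a.mean(0) if len(a) else 0)
a=near([.5166,.008],.022,.05,.058);print('tall',len(a),a.mean(0) if len(a) else 0,a.min(0) if len(a) else 0,a.max(0) if len(a) else 0)
cv2.imwrite('pics/w2.png',c['image'])
E
```

```text
t 5.25 pos [0.5135 0.0038 0.0703] yaw 46.2 F [0.6 0.5 0.1] op 53.8
tool shift mm [ 5.2 41.3  0.5] turn -0.3
pin 231 [ 0.5461 -0.0209  0.0506]
tall 2296 [0.5162 0.0083 0.0531] [ 0.5019 -0.0068  0.05  ] [0.5313 0.0224 0.055 ]
```

Call:
send_rows(moves="54 5 5 0.5 0;54 0 12 0 0;54 0 12 0 0;54 0 12 0 0;54 0 0 0 0;20 0 0 0 0;20 0 0 0 0;20 0 0 0 0;20 0 0 0 0;20 0 0 0 0")

```text
time_s: 6.13
position: [0.518, 0.0084, 0.0308]
tcp_rot: [[0.69, 0.001, -0.723], [0.723, -0.0, 0.69], [0.001, -1.0, -0.001]]
force: [-0.2, 0.8, 3.8]
opening: 0.337
```

```bash
python3 -c "
from h import *
goto([0.5166,0.008,0.029],46.5)"
```

```text
t 6.13 pos [0.518  0.0084 0.0308] yaw 46.3 F [-0.2  0.8  3.8] op 29.3
tool shift mm [-1.3  1.8  0.8] turn -0.2
```

Call:
send_rows(moves="20 0 -5 0 0;20 0 -15 0 0;20 0 -30 0 0;20 0 -30 0 0;20 0 -20 0 0;20 12 0 10 0;20 25 0 20 0;20 25 0 20 0;20 25 0 20 0;20 25 0 20 0;20 25 0 20 0;20 25 0 20 0;20 25 0 20 0;20 12 0 10 0;20 0 0 0 0;20 0 0 0 0")

```text
time_s: 7.47
position: [0.5385, 0.2635, 0.1301]
tcp_rot: [[0.689, -0.0, -0.725], [0.725, -0.001, 0.689], [-0.001, -1.0, -0.0]]
force: [0.7, -1.2, -0.8]
opening: 0.335
```

```bash
python3 - <<'E'
from h import *
np.set_printoptions(precision=4,suppress=True)
goto([0.54,0.27,0.0125])
s=read_state();c=capture('wrist');cv2.imwrite('pics/w3.png',c['image'])
for k in ('tray','mount_d'):
  for q in masks_of(c,k)[:3]:
    m=q['region'];v,u=np.nonzero(m);w=world(c,np.c_[u,v],s);print(k,q['p'],q['bbox'],w.min(0),w.max(0),np.median(w,0))
v,u=np.mgrid[0:480:4,0:640:4];w=world(c,np.c_[u.ravel(),v.ravel()],s)
for y in(.2,.25,.3,.35):
  m=(np.abs(w[:,1]-y)<.02)&(np.abs(w[:,0]-.54)<.05)&(w[:,2]<.03);print(y,m.sum(),np.median(w[m,2]) if m.any() else 0)
E
```

```text
t 7.47 pos [0.5385 0.2635 0.1301] yaw 46.5 F [ 0.7 -1.2 -0.8] op 29.1
tool shift mm [  5.8 117.6   3.4] turn None
tray 0.59 [166.1, 0.0, 564.5, 374.6] [ 0.4434  0.1667 -0.0017] [0.646  0.4438 0.2925] [0.5223 0.3349 0.0018]
mount_d 0.76 [289.9, 263.2, 356.2, 348.5] [ 0.4858  0.1843 -0.0001] [0.6196 0.3136 0.2925] [0.5298 0.2713 0.1509]
0.2 160 0.0013781267789646778
0.25 281 0.0013430471786732845
0.3 373 0.0014075726031880786
0.35 415 0.0013629363398555139
```

View pics/w3.png

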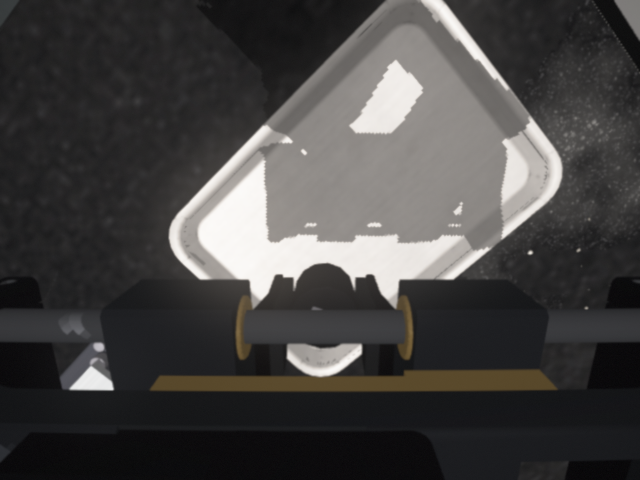

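The wrist picture shows the mount held between the fingers at (325,300), over the tray's near corner region. Now I lower it.

Call:
send_rows(moves="20 4 30 8 0;20 0 30 10 0;20 0 25 0 0;20 0 18 0 0;20 0 8 0 0;20 0 4 0 0;20 0 0 0 0;20 0 0 0 0")

```text
time_s: 8.28
position: [0.5298, 0.2779, 0.0159]
tcp_rot: [[0.691, 0.002, -0.723], [0.723, 0.0, 0.691], [0.001, -1.0, -0.001]]
force: [0.6, 0.5, -0.3]
opening: 0.34
```

```bash
python3 -c "
from h import *
goto([0.54,0.27,0.012])"
```

```text
t 8.28 pos [0.5298 0.2779 0.0159] yaw 46.3 F [ 0.6  0.5 -0.3] op 29.6
tool shift mm [  1.3   4.  -12.8] turn None
```

Call:
send_rows(moves="20 0 2 0 0;20 0 1.5 0 0;20 0 0.5 0 0;20 0 0 0 0")

```text
time_s: 8.62
position: [0.5291, 0.2783, 0.0115]
tcp_rot: [[0.69, 0.001, -0.724], [0.724, 0.0, 0.69], [0.001, -1.0, -0.0]]
force: [0.2, -0.1, -1.1]
opening: 0.332
```

Call:
send_rows(moves="20 0 0.7 0 0;20 0 0 0 0;33 0 0 0 0;36 0 0 0 0;46 0 0 0 0;46 0 0 0 0;46 0 0 0 0;46 0 -10 0 0;46 0 -25 0 0;46 0 -35 0 0;46 0 -40 0 0;46 0 -40 0 0;46 0 -10 0 0;46 0 0 0 0")

```text
time_s: 9.78
position: [0.5315, 0.2791, 0.1752]
tcp_rot: [[0.69, 0.009, -0.724], [0.724, 0.003, 0.69], [0.008, -1.0, -0.005]]
force: [0.8, 0.8, -0.2]
opening: 0.532
```

```bash
python3 - <<'E'
from h import *
np.set_printoptions(precision=4,suppress=True)
s=read_state();c=capture('wrist')
v,u=np.mgrid[0:480,0:640];w=world(c,np.c_[u.ravel(),v.ravel()],s)
m=(np.hypot(w[:,0]-.529,w[:,1]-.278)<.04)&(w[:,2]>.025)&(w[:,2]<.045);a=w[m];print('tall',len(a),a.mean(0),a.min(0),a.max(0),np.ptp(a[:,2]))
c=capture('top');crop=cv2.resize(c['image'][200:340,110:250],(560,560),interpolation=cv2.INTER_CUBIC)
for k in('plate','plate_grip'):
  for q in masks_of(c,k)[:2]:
    v,u=np.nonzero(q['region']);w=world(c,np.c_[u,v]);
    print(k,q['p'],q['bbox'],np.median(w,0))
    for z0,z1 in((.003,.013),(.045,.06)):
      t=(w[:,2]>z0)&(w[:,2]<z1)
      if t.sum()>5:print(z0,t.sum(),cv2.minAreaRect((w[t,:2]*1000).astype(np.float32)))
goto([.45,-.28,.25],0)
x=cv2.resize(c['image'][250:340,360:470],(550,450),interpolation=cv2.INTER_CUBIC)
cv2.imwrite('pics/t2.png',np.hstack([cv2.resize(crop,(400,400)),cv2.resize(x,(400,400))]))
E
```

```text
tall 933 [0.5275 0.2789 0.0335] [0.5134 0.2642 0.025 ] [0.5426 0.293  0.0359] 0.010899598658013987
plate 0.88 [387.4, 268.0, 433.7, 319.2] [ 0.4798 -0.288   0.0096]
0.003 1740 ((483.66534423828125, -290.28424072265625), (116.31959533691406, 116.50366973876953), 79.25951385498047)
0.045 120 ((483.5547790527344, -289.8260498046875), (46.73936462402344, 14.930526733398438), 78.89032745361328)
plate_grip 0.94 [383.9, 269.3, 435.2, 322.1] [ 0.4799 -0.2876  0.0096]
0.003 1806 ((483.6997375488281, -290.0059814453125), (117.75594329833984, 116.49980163574219), 79.2948226928711)
0.045 120 ((483.5547790527344, -289.8260498046875), (46.73936462402344, 14.930526733398438), 78.89032745361328)
plate_grip 0.25 [113.3, 230.8, 224.2, 309.0] [0.5533 0.2289 0.0035]
0.003 1206 ((541.9370727539062, 298.6800842285156), (266.6260681152344, 189.63121032714844), 89.17652130126953)
t 9.98 pos [0.5273 0.2777 0.1683] yaw 46.3 F [ 0.1 -1.4 -0.9] op 45.7
tool shift mm [-457.1  -80.6 -328.9] turn 46.3
```

View pics/t2.png

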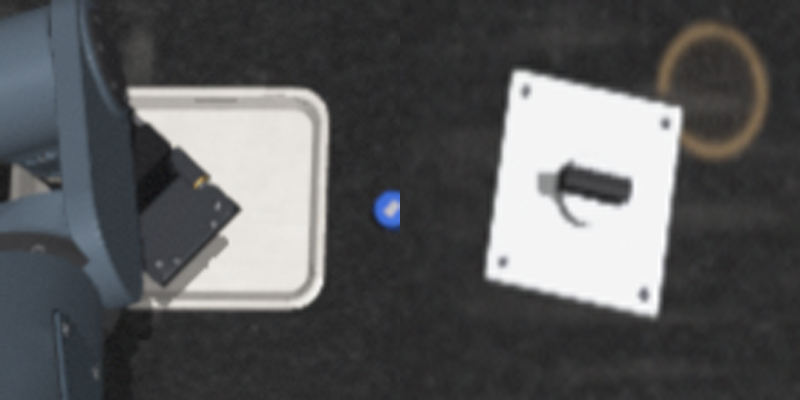

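Call:
send_rows(moves="46 0 0 0 7.16;46 0 0 0 7.16;46 0 0 0 7.16;46 0 0 0 7.16;46 0 0 0 7.16;46 0 0 0 7.16;46 0 0 0 7.16;46 0 0 0 7.16")

```text
time_s: 10.65
position: [0.5274, 0.2777, 0.1676]
tcp_rot: [[0.981, -0.005, 0.196], [-0.196, -0.002, 0.981], [-0.005, -1.0, -0.003]]
force: [0.3, 0.2, -0.5]
opening: 0.526
```

Call:
send_rows(moves="46 2 0 -18 0;46 4.5 0 -37 0;46 4.5 0 -37 0;46 4.5 0 -37 0;46 4.5 0 -37 0;46 4.5 0 -37 0;46 4.5 0 -37 0;46 4.5 0 -37 0;46 4.5 0 -37 0;46 4.5 0 -37 0;46 4.5 0 -37 0;46 4.5 0 -37 0;46 4.5 0 -37 0;46 4.5 0 -37 0;46 4.5 0 -37 0;46 3 0 -37 0;46 2 0 -18 0;46 0 0 0 0")

```text
time_s: 12.15
position: [0.4845, -0.3197, 0.168]
tcp_rot: [[0.981, -0.002, 0.194], [-0.194, -0.0, 0.981], [-0.001, -1.0, -0.0]]
force: [0.1, -0.4, -0.8]
opening: 0.529
```

```bash
python3 - <<'E'
from h import *
np.set_printoptions(precision=4,suppress=True)
s=read_state();c=capture('wrist')
v,u=np.mgrid[0:480,0:640];w=world(c,np.c_[u.ravel(),v.ravel()],s)
n=np.hypot(w[:,0]-.4836,w[:,1]+.29)
for z0,z1,r in((.005,.012,.09),(.049,.058,.035)):
  m=(n<r)&(w[:,2]>z0)&(w[:,2]<z1);print(m.sum(),w[m].mean(0),cv2.minAreaRect((w[m,:2]*1000).astype(np.float32)))
goto([.4836,-.290,.03],-11.1)
E
```

```text
14880 [ 0.4822 -0.2844  0.0082] ((481.17071533203125, -287.7604675292969), (116.0876235961914, 115.7898178100586), 78.96251678466797)
1056 [ 0.4813 -0.287   0.0538] ((480.8522033691406, -287.6279602050781), (44.96350860595703, 13.845126152038574), 78.7455825805664)
t 12.2 pos [ 0.4842 -0.3167  0.168 ] yaw -11.2 F [-0.2  0.4 -0.3] op 46.2
tool shift mm [ -5.3 138.   25.8] turn -0.1
```

Call:
send_rows(moves="46 -4.5 0 14 0;46 -4.3 5 13.8 0;46 0 25 0 0;46 0 30 0 0;46 0 30 0 0;46 0 20 0 0;46 0 10 0 0;46 0 0 0 0;46 0 0 0 0")

```text
time_s: 12.95
position: [0.4819, -0.2845, 0.0503]
tcp_rot: [[0.982, -0.001, 0.188], [-0.188, 0.001, 0.982], [-0.002, -1.0, 0.001]]
force: [0.6, -0.3, 0.3]
opening: 0.526
```

```bash
python3 -c "
from h import *
goto([0.4811,-0.2877,0.029],-11.1)"
```

```text
t 12.95 pos [ 0.4819 -0.2845  0.0503] yaw -10.8 F [ 0.6 -0.3  0.3] op 45.8
tool shift mm [-0.2 21.3 -3.3] turn 0.3
```

Call:
send_rows(moves="46 0 8 -3.3 0;46 0 8 0 0;46 0 5 0 0;46 0 0 0 0;5 0 0 0 0;5 0 0 0 0;5 0 0 0 0;5 0 0 0 0;5 0 0 0 0;5 0 0 0 0;5 0 0 0 0")

```text
time_s: 13.87
position: [0.4817, -0.2898, 0.0295]
tcp_rot: [[0.982, 0.001, 0.19], [-0.19, -0.0, 0.982], [0.001, -1.0, -0.0]]
force: [-0.9, 0.2, 1.6]
opening: 0.16
```

```bash
python3 -c "
from h import *
goto([0.4811,-0.2877,0.029],-11.1)"
```

```text
t 13.87 pos [ 0.4817 -0.2898  0.0295] yaw -10.9 F [-0.9  0.2  1.6] op 13.9
tool shift mm [-1.   0.5  1.9] turn 0.2
```

Call:
send_rows(moves="5 0 -5 0 0;5 0 -15 0 0;5 0 -30 0 0;5 0 -30 0 0;5 0 -20 0 0;5 0 0 0 -6.2;5 0 0 0 -6.2;5 4 0 15 0;5 9 0 33 0;5 9 0 33 0;5 9 0 33 0;5 9 0 33 0;5 9 0 33 0;5 9 0 33 0;5 9 0 33 0;5 5 0 20 0;5 0 0 0 0;5 0 0 0 0;5 0 0 0 0")

```text
time_s: 15.45
position: [0.5459, -0.0215, 0.129]
tcp_rot: [[1.0, -0.001, -0.025], [0.025, -0.0, 1.0], [-0.001, -1.0, 0.0]]
force: [0.3, -0.7, -2.8]
opening: 0.156
```

```bash
python3 - <<'E'
from h import *
np.set_printoptions(precision=4,suppress=True)
goto([0.5465,-0.0215,0.13],1.5)
s=read_state();c=capture('wrist');cv2.imwrite('pics/w4.png',c['image'])
R=np.array(s['tcp_rot']);p=s['position']
v,u=np.mgrid[0:480,0:640];w=world(c,np.c_[u.ravel(),v.ravel()],s)
t=(w-p)@R  # tool coords
h=np.histogram(t[(np.abs(t[:,0])<.08)&(np.abs(t[:,2])<.09),1],bins=np.arange(0,.14,.004));print(h[0],h[1][:-1])
m=(np.abs(t[:,1]-.0215)<.006)&(np.abs(t[:,0])<.075)&(np.abs(t[:,2])<.08)
a=t[m]*1000;print(m.sum(),a.min(0),a.max(0),cv2.minAreaRect(a[:,[0,2]].astype(np.float32)))
A=np.c_[a[:,0],a[:,2],np.ones(len(a))];print('plane',np.linalg.lstsq(A,a[:,1],rcond=None)[0])
E
```

```text
t 15.45 pos [ 0.5459 -0.0215  0.129 ] yaw 1.4 F [ 0.3 -0.7 -2.8] op 13.6
tool shift mm [ 0.6 -1.   0. ] turn -0.1
[  408   177    79    91   623 22423   172     0     0     0     0     0
     0     0     0     0     0     0     0     0     0     0     0     0
     0  1736   958    97    88   880  3661   391  2319     0] [0.    0.004 0.008 0.012 0.016 0.02  0.024 0.028 0.032 0.036 0.04  0.044
 0.048 0.052 0.056 0.06  0.064 0.068 0.072 0.076 0.08  0.084 0.088 0.092
 0.096 0.1   0.104 0.108 0.112 0.116 0.12  0.124 0.128 0.132]
23235 [-58.9786  15.5482 -55.9478] [56.9321 26.4406 59.8543] ((-1.0288963317871094, 1.9596786499023438), (115.81102752685547, 115.89871215820312), 89.98750305175781)
plane [ 0.0015  0.0024 21.2276]
```

View pics/w4.png

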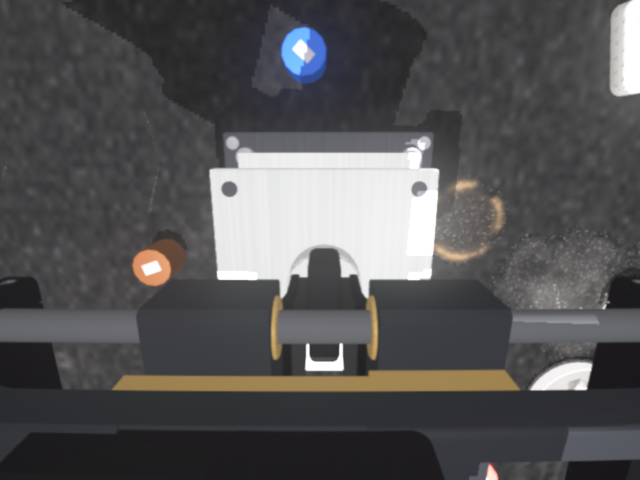

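The picture shows the plate held square above the jig. Its centre is 2 mm along tool +z from the TCP. Now I go down to just above the pin.

Call:
send_rows(moves="5 1 5 -0.6 0;5 0 15 0 0;5 0 12 0 0;5 0 6 0 0;5 0 2 0 0;5 0 0 0 0;5 0 0 0 0")

```text
time_s: 16.08
position: [0.548, -0.023, 0.0895]
tcp_rot: [[1.0, 0.0, -0.025], [0.025, -0.0, 1.0], [0.0, -1.0, -0.0]]
force: [0.2, -0.2, -2.6]
opening: 0.154
```

```bash
python3 -c "
from h import *
goto([0.5469,-0.0221,0.0815],1.5)"
```

```text
t 16.08 pos [ 0.548  -0.023   0.0895] yaw 1.4 F [ 0.2 -0.2 -2.6] op 13.4
tool shift mm [-1.   8.   0.9] turn -0.1
```

Call:
send_rows(moves="5 -1 3 0.7 0;5 0 3 0 0;5 0 2 0 0;5 0 1 0 0;5 0 1 0 0;5 0 1 0 0;5 0 0 0 0")

```text
time_s: 16.67
position: [0.5466, -0.0217, 0.0782]
tcp_rot: [[1.0, -0.0, -0.026], [0.026, 0.0, 1.0], [-0.0, -1.0, 0.0]]
force: [-0.2, -0.5, -3.4]
opening: 0.158
```

```bash
python3 -c "
from h import *
goto([0.5469,-0.0221,0.0725],1.5)"
```

```text
t 16.67 pos [ 0.5466 -0.0217  0.0782] yaw 1.5 F [-0.2 -0.5 -3.4] op 13.7
tool shift mm [ 0.3  5.7 -0.4] turn -0.0
```

At 3 mm below the pin-top contact height there is no force, so the pin is in the socket. I continue down.

Call:
send_rows(moves="5 0 1.5 0 0;5 0 1.5 0 0;5 0 1.5 0 0;5 0 1 0 0;5 0 0 0 0;5 0 0 0 0;5 0 0 0 0")

```text
time_s: 17.25
position: [0.5467, -0.0218, 0.0728]
tcp_rot: [[1.0, -0.0, -0.025], [0.025, -0.0, 1.0], [-0.0, -1.0, -0.0]]
force: [0.0, 0.2, -3.3]
opening: 0.16
```

Call:
send_rows(moves="5 0 1.5 0 0;5 0 1.5 0 0;5 0 1.5 0 0;5 0 1.5 0 0;5 0 1.5 0 0;5 0 0 0 0;5 0 0 0 0")

```text
time_s: 17.83
position: [0.5468, -0.0218, 0.0662]
tcp_rot: [[1.0, 0.001, -0.026], [0.026, -0.0, 1.0], [0.001, -1.0, -0.0]]
force: [-1.7, 0.5, 7.8]
opening: 0.162
```

Call:
send_rows(moves="5 0 1 0 0;5 0 1 0 0;5 0 0.7 0 0;5 0 0 0 0;5 0 0 0 0;5 0 0 0 0")

```text
time_s: 18.33
position: [0.5468, -0.0218, 0.0644]
tcp_rot: [[1.0, 0.001, -0.026], [0.026, -0.0, 1.0], [0.001, -1.0, -0.0]]
force: [-3.5, 0.6, 14.5]
opening: 0.158
```

```bash
python3 - <<'E'
from h import *
np.set_printoptions(precision=4,suppress=True)
goto([0.5469,-0.0221,0.0645],1.5)
s=read_state();c=capture('wrist');R=np.array(s['tcp_rot']);p=s['position']
v,u=np.mgrid[0:480,0:640];w=world(c,np.c_[u.ravel(),v.ravel()],s);t=(w-p)@R
m=(np.abs(t[:,1]-.0215)<.006)&(np.abs(t[:,0])<.075)&(np.abs(t[:,2])<.08)
a=t[m]*1000;print(cv2.minAreaRect(a[:,[0,2]].astype(np.float32)),np.linalg.lstsq(np.c_[a[:,0],a[:,2],np.ones(len(a))],a[:,1],rcond=None)[0],'top z',np.median(w[m,2]))
b=capture('side');cv2.imwrite('pics/s2.png',np.hstack([cv2.resize(b['image'][200:310,260:400],(400,314)),cv2.resize(c['image'],(400,314))]))
E
```

```text
t 18.33 pos [ 0.5468 -0.0218  0.0644] yaw 1.5 F [-3.5  0.6 14.5] op 13.8
tool shift mm [ 0.1 -0.1 -0.3] turn -0.0
((-1.1309928894042969, 1.8900146484375), (115.91429138183594, 116.00228118896484), 89.98529815673828) [ 0.002   0.0021 21.1973] top z 0.043169202202173934
```

View pics/s2.png

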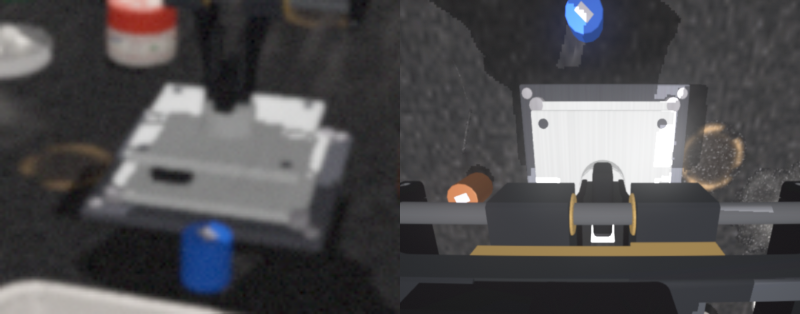

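```bash
python3 -c "
from h import *
c=capture('top')
for q in masks_of(c,'mount_d')[:6]:
    v,u=np.nonzero(q['region']);w=world(c,np.c_[u,v]);print(round(q['p'],2),np.round(w.mean(0),3),np.round(np.percentile(w[:,2],90),3))
goto([0.5469,-0.0221,0.0645],1.5)
print(hand_in())"
```

```text
t 18.53 pos [ 0.5468 -0.0218  0.0645] yaw 1.5 F [-3.6  0.7 13.7] op 13.6
tool shift mm [ 0.1 -0.  -0.3] turn -0.0
the job is handed in; nothing more can be done
None
```

The job is done and handed in at 18.5 s. The tall mount stands in the steel tray, and the pressure plate is on the pin and held pressed down.

- **Tall mount:** I took it from the nest nearest the robot on the left and released it at about (0.528, 0.279). A wrist depth check after release showed it upright, with its top at about 34 mm.
- **Plate:** I gripped it by the bar and brought it square over the jig at yaw 1.5°. It dropped over the pin at the first try.
- **Pressing:** The last checks put the plate's underside at about 35 mm, which is the fully home height. It was level and square, with about 17 N of downward push and the bar still gripped at 13.7 mm.

**Checks that failed or were missed:**
- Just before handing in, the network found no mounts in the top picture, so the tall mount was not confirmed a second time.
- The three short mounts could not be seen under the plate. The plate lying level at the right height is the only evidence that they are in their nests.
- I did not measure the bystanders again at the end; my moves stayed clear of them.
- The top and wrist cameras disagreed by about 3 mm on where the plate lay. The wrist camera also showed a bias of about 1 mm along the jaws, which I allowed for.

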